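# Index the dividing head to its third click and hold it

## Task

Lift the loose metal dust cap off the knob of the dividing head and set it, not drop it, mouth down and level in the empty round wooden holder near the front of the bench. Then grip the knob's bar, turn it clockwise (seen from above) by feel, counting the clicks to the third stop after home and not running on towards the fourth, and finish still holding the knob there: it is sprung and runs back home if let go. Leave the small things lying about where they are.

Things in the scene. Friction and masses are not known exactly. Their poses are not given: they have to be found in the camera images.
- dividing_head: grey block 108 x 100 mm, fixed; on it a steel plate 94 mm across, top 34 mm above the origin, with 16 dark dimples 22.5 deg apart and a dark tick at the home dimple (-x side); a collar round the cap's foot, 62 mm inside, 68 mm outside, 4 mm high. Lock screw low on the +y side, collet low on the +x side. Origin: centre of the underside, on the knob's vertical axis; z up
- knob_grip (a point): on the knob's axis at grip height, 67 mm above the bench. Knob: black disc 42 mm across, 8 mm high, with an upright bar 42 mm long (along this point's x), 14 mm thick (its y); bar top 11 mm above this point, disc top 24 mm below. Turns with the knob; a white line on top marks the -x end, which points at the home tick at home. Under the dust cap at the start
- index_knob (a joint): knob angle, rad: 0 = home (end stop, where it starts), growing clockwise seen from above; clicks every 0.3927 (22.5 deg), the third at 1.178; end of travel 2.2. A spring (0.16 N m at home, 0.21 at the third stop) always drives it home; the clicks add a ripple of 0.12 N m, zero at a stop, against the turn in the first half of each pitch, with it in the second. Stops do not hold it by themselves
- dust_cap: loose aluminium cup, about 80 g, 58 mm across, 52 mm high, mouth down, inside 52 mm wide and 48 mm deep; ribbed grip stub on top, 22 mm across, from 52 to 78 mm above the origin. Stands on the head's plate over the knob; raise it 50 mm or more to clear the knob. Origin: centre of its mouth rim (underside); z up through the stub
- cap_holder: round wooden cup, fixed: foot 92 mm across, 5 mm high; cup 80 mm across at the rim, 26 mm above the bench; inside 64 mm wide, widening to 72 mm at the mouth; inner floor 6 mm above the bench. Origin: centre of the underside; z up. The seated cap's origin is 6 mm above this one
- loupe: small folding loupe 24 x 36 x 17 mm lying by the wooden holder; bystander. Origin: centre of the underside
- dap_punch: steel dapping punch lying between the rolling mill and the motor, 13 x 64 x 13 mm; bystander. Origin: centre of the underside
- crucible: round glazed melting dish 76 mm across, 27 mm high; bystander. Origin: centre of the underside
- marker: pen 17 x 135 x 16 mm lying at the left; bystander. Origin: centre of the underside. Behind it the tall rolling mill (from 0.08 to 0.38 m left of the middle, 0.47 m and more ahead) stands in the way of a sweep from the left: draw the arm in and raise it first
- tweezers: steel tweezers 14 x 133 x 9 mm lying at the right; bystander. Origin: centre of the underside
Mind the look-alikes: they are no part of the job. Leave any pink look-alike of the dust_cap alone.

How it is judged:
By the outcome, as a careful person would: the job done as asked, in the order asked, and still so for the second after the job is handed in, while the arm keeps its last pose, push and grip.
It also fails if it takes over 54 s, if anything falls off the work surface, if the arm or the gripper's body presses on something with over 40 N, if the wrist force passes 120 N, or if a joint passes its speed limit or range.

## Robot

A 6-joint arm with a two-finger parallel gripper is mounted at the origin on a cart in front of the work surface, level with it; the furniture and walls round the work are solid. World frame = base frame: x ahead of the robot, y to its left, z up, the work surface at z = 0. Lengths are in mm, angles in rad, forces in N, time in s.
With the tool pointing down it reaches from about 350 to 975 mm from the base axis. Payload 7.1 kg.
Tool frame: the origin (TCP) lies at the centre of the arm's flange, where the gripper is bolted on; the fingertips stand 182 mm ahead of it and the grasp point (between the pads) lies 163 mm ahead of it (env.finger_overhang is the z of the fingertips in the tool frame, in mm); z points along the fingers, y is the line along which they close (so a half turn about z gives the same grasp; the last joint's range is limited). The gripper opens to 88 mm and grips with 3 to 60 N. Pads are 20 mm wide; open, the fingers measure 115 mm over their backs; the gripper's body (75 mm by 178 mm) begins 61 mm behind the grasp point.
Start: joints at [1.193, 0.423, 1.63, -0, 1.089, -0.019], TCP at [219.438, 585.195, 404.675] pointing down, gripper open.
Joint ranges: [-3, 3], [-0.9, 2.11], [0.09, 2.58], [-1.31, 4.45], [0.11, 2.69], [-2.54, 2.54]. Speed limits (rad/s): [2.39, 2.39, 3.01, 3.14, 3.14, 3.14].

## Interface

Orientations are given as [roll, pitch, yaw] about the fixed x, y, z axes, in that order (R = Rz(yaw) Ry(pitch) Rx(roll)).
In Python, from bench import env, optics, job_done gives the robot as it stands.
- The arm moves only by the tool drive_tool, never from a script. Its argument "increments" is one flat list of numbers, 7 for each row, row after row: the shift along the tool's x, y, z in m, then the turn, a rotation vector about the tool's x, y, z in degrees, then the closure, from 0 (fully open) to 1 (shut). In form: [x, y, z, rx, ry, rz, jaw, x, y, z, rx, ry, rz, jaw, ...]. A call has 1 to 5 rows; each row is the pose to reach, as a shift and turn from the pose commanded when the call began, along the tool's axes at that moment; what a row does not reach only later rows make up. A row lasts 1/12 s, in which the tool goes at most 41.7 mm and 7.16 degrees, less where a joint would pass 70% of its speed; a pose out of reach is approached as far as the arm can. A call with a gripper value outside its range is refused whole. The fingers move at their own pace and stop on an object; "squeeze" is the grip in N (left out, the last holds). Time passes only in rows, so rows that repeat a pose let the fingers close. It gives the time, the measured TCP pose, the force, the opening and the grip force at its end, in the units of the state.
- env.sense(): the state, without advancing time (a new reading comes with each control period).
- optics.grab_frame(name): name is "scene" or "top" or "wrist"; returns (picture, depth): 420x560x3 uint8, red, green, blue; 420x560 float32, mm along the optical axis (not along the pixel's ray), 0 where there is no reading.
- optics.camera_info(name): a dict with "intrinsics" (3x3 intrinsics, pixels), "world_from_camera" (4x4, takes a point from camera to world coordinates); the wrist camera has in their place "hand_eye" (4x4, takes a point from camera to tool coordinates, whose origin is the TCP and whose axes are the flange's). Camera axes: x right, y up, looking along -z (the intrinsics and any distortion apply to the point x, -y, -z); pixel columns grow to the right and rows downward; lengths in mm; the calibration is good to about 2 mm. A picture is of the moment at which its call begins: read the wrist's pose just before it. camera_info takes no time and is no camera call.
- job_done(): hands the job in; it is judged then, once.
The state is a dict: "time": time; "joint_pos": joint angles; "qd": joint speeds; "joint_efforts": joint torques, N m; "position": TCP position; "eef_rot": TCP orientation; "wrist_force": force on the tool from outside, world axes, zero at the start; "ft_torque": the same for the moment, N m; "opening": opening from 0.0 (shut) to 1.0 (fully open); "gripper_force": force on a finger pad.
Only numpy, scipy, OpenCV 4.12 (cv2) and the standard library are available. Lean on these libraries where they do the work, as an engineer would, in place of code of your own. Each camera call takes 0.05 s, during which the arm holds its last target. There are 200 camera calls.

## Working session

There is one attempt and no reset: what is moved stays moved. The work goes in short steps, Python scripts to look and compute and a tool call to move; the robot and the scene stay as the last step left them, time stands still between calls to the robot, and variables do not carry over. Pictures are saved under pics/ and viewed, at most 10 in all, crops included, and the job is handed in when it is done.

Besides the shell and the picture viewer there is one more tool, called after "Request:" by a JSON object that holds its "op" and its "data". drive_tool: Moves the arm, as the interface text tells. Its arguments: {"type":"object","properties":{"increments":{"type":"array","items":{"type":"number"}},"squeeze":{"type":"number"}},"required":["increments"]}

```bash
mkdir -p pics; ls; cat > h.py <<'E'
import numpy as np, cv2
from bench import env, optics, job_done
from scipy.spatial.transform import Rotation as R
def grab(n):
    s=env.sense(); p,d=optics.grab_frame(n); return s,p,d
def T(n,s):
    c=optics.camera_info(n)
    if n!='wrist': return np.array(c['world_from_camera'])
    M=np.eye(4); M[:3,:3]=R.from_euler('xyz',s['eef_rot']).as_matrix(); M[:3,3]=s['position']
    return M@np.array(c['hand_eye'])
def cloud(n,s,d):
    K=np.array(optics.camera_info(n)['intrinsics']); v,u=np.indices(d.shape)
    P=np.stack([(u-K[0,2])/K[0,0]*d,-(v-K[1,2])/K[1,1]*d,-d],-1); M=T(n,s)
    W=P@M[:3,:3].T+M[:3,3]; W[d==0]=np.nan; return W
E
python3 - <<'E'
from h import *
for n in ['top','scene']:
    s,p,d=grab(n); cv2.imwrite(f'pics/{n}0.png',p[...,::-1]); np.savez(f'{n}0.npz',p=p,W=cloud(n,s,d))
    print(n,{k:np.array(v).round(3).tolist() if not isinstance(v,(str,bool)) else v for k,v in optics.camera_info(n).items()})
print(optics.camera_info('wrist'),env.sense(),env.finger_overhang)
E
```

```text
pics
top {'intrinsics': [[379.506, 0.0, 275.697], [0.0, 379.506, 208.381], [0.0, 0.0, 1.0]], 'world_from_camera': [[0.098, 0.968, -0.233, 354.011], [-0.995, 0.094, -0.026, -62.626], [-0.003, 0.234, 0.972, 1141.25], [0.0, 0.0, 0.0, 1.0]]}
scene {'intrinsics': [[415.461, 0.0, 284.478], [0.0, 415.461, 202.88], [0.0, 0.0, 1.0]], 'world_from_camera': [[0.753, 0.396, -0.526, -5.388], [-0.658, 0.461, -0.595, -715.304], [0.007, 0.794, 0.608, 747.793], [0.0, 0.0, 0.0, 1.0]]}
{'intrinsics': array([[356.85993809,   0.        , 281.82927688],
       [  0.        , 356.85993809, 210.4884495 ],
       [  0.        ,   0.        ,   1.        ]]), 'hand_eye': array([[ 2.16949164e-04,  9.57156334e-01,  2.89571588e-01,
         7.95821404e+01],
       [ 9.99999752e-01, -4.01608247e-04,  5.78277615e-04,
         6.51535630e-02],
       [ 6.69796420e-04,  2.89571391e-01, -9.57156184e-01,
         1.85735037e+01],
       [ 0.00000000e+00,  0.00000000e+00,  0.00000000e+00,
         1.00000000e+00]])} {'time': 0.1, 'joint_pos': array([ 1.19300123e+00,  4.23745015e-01,  1.63058160e+00, -1.66302597e-05,
        1.08862119e+00, -1.89824445e-02]), 'qd': array([-0.00084113, -0.0028066 ,  0.00178443, -0.00094195,  0.00202672,
        0.00032733]), 'joint_efforts': array([ 7.95476117e-04, -5.45613492e+01, -2.74321103e+01,  6.45163399e-02,
        1.88376044e-02, -3.38658970e-05]), 'position': array([219.35354599, 584.98050852, 404.00395111]), 'eef_rot': array([-3.14023747e+00, -1.10014556e-05,  2.78278772e+00]), 'wrist_force': array([-0.30510131,  0.35140237,  0.39910864]), 'ft_torque': array([-0.01009365,  0.00944872, -0.04982095]), 'gripper_force': 0.0, 'opening': 1.004804498504164} 182.0
```

View pics/top0.png

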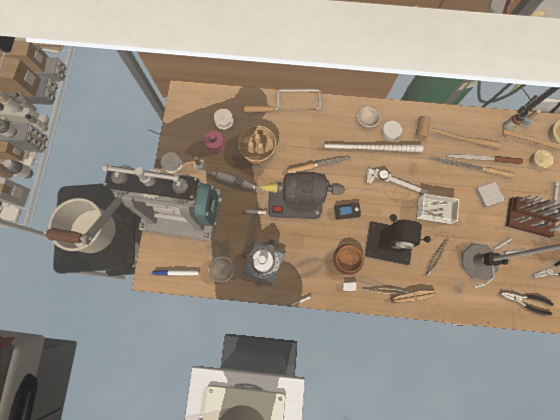

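View pics/scene0.png

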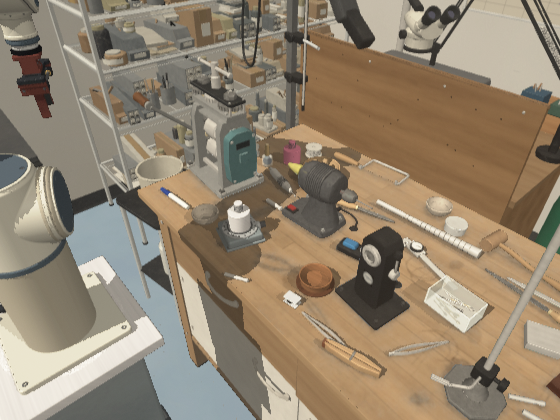

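Candidates for the cap in the top view are the silver cup on the grey block (263,262) and the pink cup (214,140), which is the look-alike. The silver one on the dimpled plate fits. The holder is the empty brown cup at (348,260); the loupe is at (349,287) and the crucible at (222,269).

```bash
python3 - <<'E'
from h import *
z=np.load('top0.npz');p,W=z['p'],z['W']
q=np.load('scene0.npz');ps,Ws=q['p'],q['W']
a=cv2.resize(p[225:305,205:385],(800,356),interpolation=cv2.INTER_CUBIC)
b=cv2.resize(ps[190:310,180:360],None,fx=2,fy=2)[:240]
o=np.zeros((600,800,3),np.uint8);o[:356]=a;o[358:598,:360]=b
cv2.imwrite('pics/c1.png',o[...,::-1])
def fit(m,Wx):
    P=Wx[m]; c,r=cv2.minEnclosingCircle(P[:,:2].astype(np.float32)); return np.round(c,1),round(r,1),np.median(P,0).round(1),len(P)
def band(Wx,x0,x1,y0,y1,z0,z1): return (Wx[...,0]>x0)&(Wx[...,0]<x1)&(Wx[...,1]>y0)&(Wx[...,1]<y1)&(Wx[...,2]>z0)&(Wx[...,2]<z1)
for n,X in (('top',W),('scene',Ws)):
    for (u,v) in ((263,262),(348,260)) if n=='top' else ((238,205),(316,278)):
        print(n,u,v,X[v,u].round(1))
    c=W[262,263]
    for z0,z1 in((105,118),(79,92),(29,39)):
        m=band(X,c[0]-70,c[0]+70,c[1]-70,c[1]+70,z0,z1); print(n,'head',z0,fit(m,X) if m.any() else None)
    c=W[260,348]
    for z0,z1 in((22,30),(3,9)):
        m=band(X,c[0]-60,c[0]+60,c[1]-60,c[1]+60,z0,z1); print(n,'hold',z0,fit(m,X) if m.any() else None)
m=band(W,200,1200,-600,600,-20,20);print('bench z',np.median(W[m][:,2]))
E
```

```text
top 263 262 [449.1 -15.5 112.3]
top 348 260 [ 489.1 -261.4    8.7]
top head 105 (array([457.2, -10.8]), 11.5, array([456.6, -10.8, 112.1]), 57)
top head 79 (array([457.1, -10.9]), 28.8, array([455.4, -12. ,  86.2]), 279)
top head 29 (array([458.3, -10.6]), 61.9, array([450.7, -16.1,  33.9]), 581)
top hold 22 (array([ 492.8, -261.6]), 39.5, array([ 492.2, -265.9,   25.9]), 133)
top hold 3 (array([ 490. , -263.8]), 82.4, array([ 489.4, -258.9,    5.8]), 483)
scene 238 205 [453.6 -19.5 108.1]
scene 316 278 [ 501.3 -257.8    3.9]
scene head 105 (array([458.1, -12.7]), 11.3, array([455.7, -15.2, 110.6]), 51)
scene head 79 (array([457.9, -12.9]), 30.1, array([449.7, -21. ,  85. ]), 227)
scene head 29 (array([455.2, -13.5]), 61.9, array([439.1, -32.6,  33.3]), 421)
scene hold 22 (array([ 493.2, -261.5]), 40.4, array([ 496.9, -260.6,   24.6]), 166)
scene hold 3 (array([ 505.5, -273.1]), 61.3, array([ 493.1, -265.9,    5.3]), 586)
bench z -0.011483435207878756
```

View pics/c1.png

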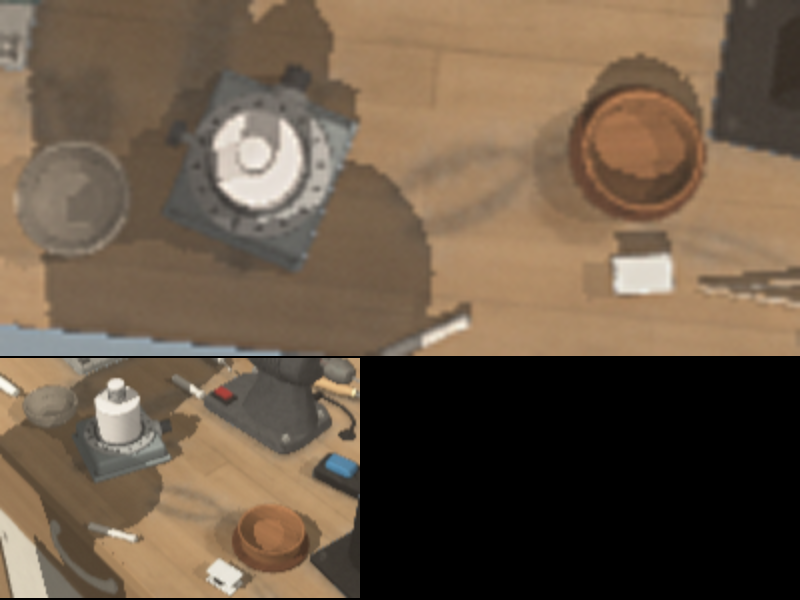

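The crop confirms it: silver cap with ribbed stub on the dimpled head, centred at about (457.5,-12), stub 86–112 mm high. The holder is centred at (493,-261.5), rim at 26 mm. Both agree with the sizes given.

```bash
python3 - <<'E'
from h import *
for n in('top','scene'):
    W=np.load(n+'0.npz')['W'];x,y,z=W[...,0],W[...,1],W[...,2]
    for nm,b in (('mill',(300,900,40,450)),('motor',(500,800,-250,40)),('blk',(400,700,-520,-310))):
        for zz in(60,120,180,240,300):
            m=(x>b[0])&(x<b[1])&(y>b[2])&(y<b[3])&(z>zz)&(z<500)
            if m.sum()>3: print(n,nm,zz,'x',x[m].min().round(),x[m].max().round(),'y',y[m].min().round(),y[m].max().round(),m.sum(),z[m].max().round())
s=env.sense();Rt=R.from_euler('xyz',s['eef_rot']);print(Rt.as_matrix().round(3))
for d in((71,-325,46),(110,-275,-20),(57,3,-70)): print(d,Rt.inv().apply(d).round(1))
E
```

```text
top mill 60 x 439.0 841.0 y 40.0 450.0 5354 368.0
top mill 120 x 439.0 642.0 y 133.0 450.0 4747 368.0
top mill 180 x 439.0 638.0 y 134.0 450.0 4022 368.0
top mill 240 x 444.0 635.0 y 151.0 450.0 2730 368.0
top mill 300 x 576.0 607.0 y 172.0 349.0 728 368.0
top motor 60 x 612.0 800.0 y -248.0 36.0 1724 186.0
top motor 120 x 612.0 703.0 y -248.0 16.0 1699 186.0
top motor 180 x 637.0 673.0 y -155.0 -65.0 120 186.0
top blk 60 x 518.0 586.0 y -435.0 -344.0 1045 202.0
top blk 120 x 518.0 586.0 y -435.0 -345.0 866 202.0
top blk 180 x 523.0 586.0 y -435.0 -349.0 563 202.0
scene mill 60 x 441.0 844.0 y 41.0 450.0 5464 366.0
scene mill 120 x 441.0 642.0 y 131.0 450.0 4340 366.0
scene mill 180 x 441.0 642.0 y 133.0 450.0 3124 366.0
scene mill 240 x 448.0 621.0 y 148.0 450.0 1742 366.0
scene mill 300 x 577.0 615.0 y 171.0 346.0 412 366.0
scene motor 60 x 611.0 703.0 y -249.0 14.0 2158 182.0
scene motor 120 x 611.0 703.0 y -249.0 14.0 1727 182.0
scene motor 180 x 652.0 669.0 y -139.0 -84.0 40 182.0
scene blk 60 x 517.0 583.0 y -437.0 -345.0 2366 199.0
scene blk 120 x 517.0 583.0 y -437.0 -347.0 1621 199.0
scene blk 180 x 526.0 583.0 y -437.0 -351.0 694 199.0
[[-0.936  0.351 -0.   ]
 [ 0.351  0.936 -0.001]
 [ 0.    -0.001 -1.   ]]
(71, -325, 46) [-180.6 -279.4  -45.6]
(110, -275, -20) [-199.6 -218.8   20.3]
(57, 3, -70) [-52.3  22.9  70. ]
```

Request:
{"op": "drive_tool", "data": {"increments": [-0.018, -0.028, -0.005, 0, 0, 0, 0, -0.036, -0.056, -0.01, 0, 0, 0, 0, -0.054, -0.084, -0.014, 0, 0, 0, 0, -0.072, -0.112, -0.02, 0, 0, 0, 0, -0.09, -0.14, -0.023, 0, 0, 0, 0]}}

```text
time: 0.52
position: [254.5, 421.0, 427.8]
eef_rot: [-3.141, 0.0, 2.783]
wrist_force: [0.6, 0.6, 0.3]
opening: 1.0
gripper_force: 0.0
```

Request:
{"op": "drive_tool", "data": {"increments": [-0.018, -0.028, -0.005, 0, 0, 0, 0, -0.036, -0.056, -0.01, 0, 0, 0, 0, -0.054, -0.084, -0.014, 0, 0, 0, 0, -0.072, -0.112, -0.02, 0, 0, 0, 0, -0.09, -0.14, -0.023, 0, 0, 0, 0]}}

```text
time: 0.93
position: [289.5, 258.3, 451.0]
eef_rot: [3.141, 0.0, 2.783]
wrist_force: [0.3, 0.2, 0.2]
opening: 0.999
gripper_force: 0.0
```

Request:
{"op": "drive_tool", "data": {"increments": [-0.02, -0.022, 0.002, 0, 0, 0, 0, -0.04, -0.044, 0.004, 0, 0, 0, 0, -0.06, -0.066, 0.006, 0, 0, 0, 0, -0.08, -0.088, 0.008, 0, 0, 0, 0, -0.1, -0.11, 0.01, 0, 0, 0, 0]}}

```text
time: 1.35
position: [344.7, 120.3, 440.6]
eef_rot: [3.141, 0.0, 2.783]
wrist_force: [0.3, 0.1, -0.2]
opening: 1.002
gripper_force: 0.0
```

Request:
{"op": "drive_tool", "data": {"increments": [-0.02, -0.022, 0.002, 0, 0, 0, 0, -0.04, -0.044, 0.004, 0, 0, 0, 0, -0.06, -0.066, 0.006, 0, 0, 0, 0, -0.08, -0.088, 0.008, 0, 0, 0, 0, -0.1, -0.11, 0.01, 0, 0, 0, 0]}}

```text
time: 1.77
position: [399.7, -17.9, 430.5]
eef_rot: [-3.142, -0.0, 2.783]
wrist_force: [0.3, 0.9, -0.1]
opening: 0.998
gripper_force: 0.0
```

```bash
cat > stub.py <<'E'
from h import *
s,p,d=grab('wrist');W=cloud('wrist',s,d)
x,y,z=W[...,0],W[...,1],W[...,2]
for lo,hi in((105,117),(80,92)):
    m=(abs(x-457)<60)&(abs(y+12)<60)&(z>lo)&(z<hi)
    P=W[m];
    if len(P): print(lo,cv2.minEnclosingCircle(P[:,:2].astype(np.float32)),np.median(P,0).round(1),len(P))
print(s['position'],s['eef_rot'])
Rt=R.from_euler('xyz',s['eef_rot'])
print(Rt.inv().apply(np.array([457.5,-12,103+163])-s['position']).round(1))
E
python3 stub.py
```

```text
105 ((457.4033203125, -11.20310115814209), 11.399209022521973) [456.  -10.9 113. ] 480
80 ((457.722900390625, -11.255829811096191), 29.007007598876953) [451.   -9.1  87.3] 1990
[399.74065272 -17.94627046 430.50451229] [-3.14159043e+00 -1.49864389e-04  2.78251987e+00]
[-52.   25.9 164.5]
```

Request:
{"op": "drive_tool", "data": {"increments": [-0.026, 0.013, 0.02, 0, 0, 0, 0, -0.052, 0.0265, 0.04, 0, 0, 0, 0, -0.052, 0.0265, 0.075, 0, 0, 0, 0, -0.052, 0.0265, 0.105, 0, 0, 0, 0, -0.052, 0.0265, 0.12, 0, 0, 0, 0]}}

```text
time: 2.23
position: [456.7, -9.8, 307.4]
eef_rot: [-3.14, -0.004, 2.783]
wrist_force: [-0.3, 0.2, -0.0]
opening: 1.0
gripper_force: 0.0
```

Request:
{"op": "drive_tool", "data": {"increments": [0, 0, 0.02, 0, 0, 0, 0, 0, 0, 0.03, 0, 0, 0, 0, 0, 0, 0.036, 0, 0, 0, 0, 0, 0, 0.039, 0, 0, 0, 0, 0, 0, 0.039, 0, 0, 0, 0]}}

```text
time: 2.65
position: [457.8, -9.8, 271.7]
eef_rot: [-3.142, -0.0, 2.783]
wrist_force: [-0.1, -0.4, -0.3]
opening: 0.999
gripper_force: 0.0
```

Request:
{"op": "drive_tool", "data": {"increments": [0, 0, 0, 0, 0, 0, 0.65, 0, 0, 0, 0, 0, 0, 0.9, 0, 0, 0, 0, 0, 0, 0.9, 0, 0, 0, 0, 0, 0, 0.9, 0, 0, 0, 0, 0, 0, 0.9], "squeeze": 20}}

```text
time: 3.07
position: [457.8, -9.8, 272.1]
eef_rot: [3.141, 0.001, 2.783]
wrist_force: [-0.0, 0.6, -0.2]
opening: 0.66
gripper_force: 0.0
```

Request:
{"op": "drive_tool", "data": {"increments": [0, 0, 0, 0, 0, 0, 0.9, 0, 0, 0, 0, 0, 0, 0.9, 0, 0, 0, 0, 0, 0, 0.9, 0, 0, 0, 0, 0, 0, 0.9, 0, 0, 0, 0, 0, 0, 0.9], "squeeze": 20}}

```text
time: 3.48
position: [457.6, -9.9, 271.6]
eef_rot: [-3.142, -0.0, 2.783]
wrist_force: [-1.1, 0.6, 0.1]
opening: 0.281
gripper_force: 0.0
```

Request:
{"op": "drive_tool", "data": {"increments": [-0.0005, -0.001, 0, 0, 0, 0, 0.9, -0.0005, -0.001, 0, 0, 0, 0, 0.9, -0.0005, -0.001, 0, 0, 0, 0, 0.9, -0.0005, -0.001, 0, 0, 0, 0, 0.9], "squeeze": 20}}

```text
time: 3.82
position: [457.7, -11.0, 271.6]
eef_rot: [-3.142, -0.0, 2.783]
wrist_force: [0.2, -0.4, -0.7]
opening: 0.244
gripper_force: 20.0
```

Request:
{"op": "drive_tool", "data": {"increments": [0, 0, -0.003, 0, 0, 0, 0.9, 0, 0, -0.008, 0, 0, 0, 0.9, 0, 0, -0.014, 0, 0, 0, 0.9, 0, 0, -0.02, 0, 0, 0, 0.9, 0, 0, -0.025, 0, 0, 0, 0.9]}}

```text
time: 4.23
position: [457.9, -11.0, 297.6]
eef_rot: [3.141, 0.001, 2.783]
wrist_force: [0.3, -0.2, -0.9]
opening: 0.243
gripper_force: 20.0
```

Request:
{"op": "drive_tool", "data": {"increments": [0, 0, -0.02, 0, 0, 0, 0.9, 0, 0, -0.04, 0, 0, 0, 0.9, 0, 0, -0.06, 0, 0, 0, 0.9, 0, 0, -0.072, 0, 0, 0, 0.9, 0, 0, -0.075, 0, 0, 0, 0.9]}}

```text
time: 4.65
position: [458.3, -11.0, 374.3]
eef_rot: [3.14, 0.004, 2.783]
wrist_force: [0.9, 0.0, -0.4]
opening: 0.242
gripper_force: 20.0
```

Request:
{"op": "drive_tool", "data": {"increments": [-0.006, -0.012, 0, 0, 0, 0, 0.9, -0.018, -0.034, 0, 0, 0, 0, 0.9, -0.034, -0.062, 0, 0, 0, 0, 0.9, -0.05, -0.092, 0, 0, 0, 0, 0.9, -0.066, -0.122, 0, 0, 0, 0, 0.9]}}

```text
time: 5.07
position: [476.5, -149.5, 371.4]
eef_rot: [3.142, -0.0, 2.784]
wrist_force: [0.5, 0.3, -0.6]
opening: 0.24
gripper_force: 20.0
```

Request:
{"op": "drive_tool", "data": {"increments": [-0.016, -0.03, 0, 0, 0, 0, 0.9, -0.031, -0.058, 0, 0, 0, 0, 0.9, -0.044, -0.082, 0, 0, 0, 0, 0.9, -0.053, -0.097, 0, 0, 0, 0, 0.9, -0.055, -0.1, 0, 0, 0, 0, 0.9]}}

```text
time: 5.48
position: [493.3, -263.7, 371.3]
eef_rot: [-3.141, 0.0, 2.78]
wrist_force: [0.1, -0.5, -0.4]
opening: 0.242
gripper_force: 20.0
```

```bash
python3 - <<'E'
from h import *
s,p,d=grab('wrist');W=cloud('wrist',s,d);x,y,z=W[...,0],W[...,1],W[...,2]
cv2.imwrite('pics/w2.png',p[...,::-1]);np.savez('w2.npz',W=W)
t=s['position'];print(t,s['eef_rot'],s['wrist_force'])
m=(abs(x-493)<60)&(abs(y+261)<60)&(z>21)&(z<31);P=W[m]
print(len(P),cv2.minEnclosingCircle(P[:,:2].astype(np.float32)))
m=(np.hypot(x-t[0],y-t[1])<45)&(z>90)&(z<t[2]-155);P=W[m];print(len(P),P.min(0),P.max(0))
s,p,d=grab('top');np.savez('top1.npz',W=cloud('top',s,d));s,p,d=grab('scene');cv2.imwrite('pics/s2.png',p[...,::-1])
E
```

```text
[ 493.32143794 -263.67808444  371.28110717] [-3.14123621e+00  3.59166121e-04  2.78040942e+00] [ 0.07176913 -0.48236939 -0.41461444]
947 ((493.32720947265625, -261.3932189941406), 39.44554901123047)
9509 [ 464.62036696 -292.26931894  134.91019494] [ 522.6577048  -235.43421731  216.26588814]
```

View pics/w2.png

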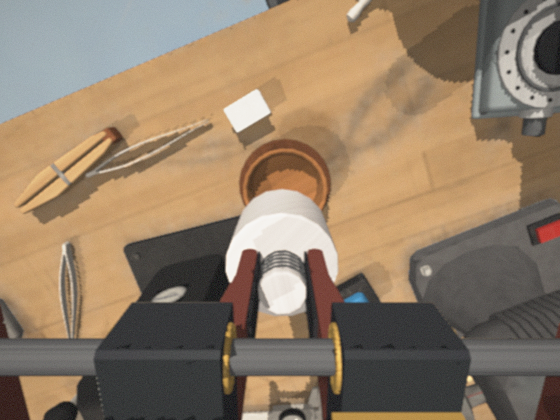

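The wrist image shows the cap held upright in the fingers (281,250), the holder below it at (285,190), and the loupe clear at (247,110). I'm correcting 2 mm in y, then lowering.

Request:
{"op": "drive_tool", "data": {"increments": [0.001, 0.0022, 0.015, 0, 0, 0, 0.9, 0.001, 0.0022, 0.04, 0, 0, 0, 0.9, 0.001, 0.0022, 0.065, 0, 0, 0, 0.9, 0.001, 0.0022, 0.085, 0, 0, 0, 0.9, 0.001, 0.0022, 0.09, 0, 0, 0, 0.9]}}

```text
time: 6.05
position: [491.8, -256.6, 278.8]
eef_rot: [3.141, -0.006, 2.784]
wrist_force: [-0.6, 0.8, -1.6]
opening: 0.245
gripper_force: 20.0
```

Request:
{"op": "drive_tool", "data": {"increments": [0, 0, 0.009, 0, 0, 0, 0.9, 0, 0, 0.018, 0, 0, 0, 0.9, 0, 0, 0.025, 0, 0, 0, 0.9, 0, 0, 0.031, 0, 0, 0, 0.9, 0, 0, 0.034, 0, 0, 0, 0.9]}}

```text
time: 6.47
position: [493.0, -258.8, 247.3]
eef_rot: [-3.142, 0.0, 2.783]
wrist_force: [0.5, 0.1, -1.0]
opening: 0.242
gripper_force: 20.0
```

Request:
{"op": "drive_tool", "data": {"increments": [-0.0012, -0.0024, 0, 0, 0, 0, 0.9, -0.0012, -0.0024, 0.001, 0, 0, 0, 0.9, -0.0012, -0.0024, 0.002, 0, 0, 0, 0.9, -0.0012, -0.0024, 0.0025, 0, 0, 0, 0.9, -0.0012, -0.0024, 0.0025, 0, 0, 0, 0.9]}}

```text
time: 6.88
position: [493.3, -261.7, 245.4]
eef_rot: [-3.142, 0.0, 2.783]
wrist_force: [1.2, 0.1, -1.0]
opening: 0.241
gripper_force: 20.0
```

Request:
{"op": "drive_tool", "data": {"increments": [0, 0, 0.0005, 0, 0, 0, 0.9, 0, 0, 0.001, 0, 0, 0, 0.9, 0, 0, 0.001, 0, 0, 0, 0.9]}}

```text
time: 7.13
position: [493.2, -261.5, 244.2]
eef_rot: [-3.142, -0.0, 2.783]
wrist_force: [0.8, -0.2, -1.4]
opening: 0.244
gripper_force: 20.0
```

Request:
{"op": "drive_tool", "data": {"increments": [0, 0, 0.0005, 0, 0, 0, 0.9, 0, 0, 0.001, 0, 0, 0, 0.9]}}

```text
time: 7.3
position: [493.3, -261.7, 243.5]
eef_rot: [-3.141, 0.0, 2.783]
wrist_force: [-1.9, 0.7, 8.9]
opening: 0.242
gripper_force: 20.0
```

Request:
{"op": "drive_tool", "data": {"increments": [0, 0, 0.0005, 0, 0, 0, 0.9, 0, 0, 0.0005, 0, 0, 0, 0.9]}}

```text
time: 7.47
position: [493.3, -261.7, 243.5]
eef_rot: [-3.141, 0.0, 2.783]
wrist_force: [-2.8, 1.7, 9.4]
opening: 0.241
gripper_force: 20.0
```

Request:
{"op": "drive_tool", "data": {"increments": [0, 0, -0.0005, 0, 0, 0, 0.9, 0, 0, -0.0005, 0, 0, 0, 0.7, 0, 0, -0.0005, 0, 0, 0, 0.5, 0, 0, -0.0005, 0, 0, 0, 0.3, 0, 0, -0.0005, 0, 0, 0, 0.3]}}

```text
time: 7.88
position: [493.2, -261.6, 243.0]
eef_rot: [3.142, -0.0, 2.783]
wrist_force: [1.0, 0.3, 0.4]
opening: 0.487
gripper_force: 0.0
```

Request:
{"op": "drive_tool", "data": {"increments": [0, 0, -0.005, 0, 0, 0, 0.2, 0, 0, -0.02, 0, 0, 0, 0.2, 0, 0, -0.05, 0, 0, 0, 0.2, 0, 0, -0.085, 0, 0, 0, 0.2, 0, 0, -0.12, 0, 0, 0, 0.2]}}

```text
time: 8.3
position: [492.9, -261.4, 364.2]
eef_rot: [3.141, -0.002, 2.783]
wrist_force: [0.7, -0.5, 0.0]
opening: 0.799
gripper_force: 0.0
```

Request:
{"op": "drive_tool", "data": {"increments": [0.012, 0.013, -0.01, 0, 0, 0, 0.2, 0.03, 0.034, -0.02, 0, 0, 0, 0.2, 0.05, 0.057, -0.03, 0, 0, 0, 0.2, 0.07, 0.08, -0.036, 0, 0, 0, 0.2, 0.09, 0.103, -0.036, 0, 0, 0, 0.2]}}

```text
time: 8.72
position: [444.7, -132.6, 400.8]
eef_rot: [3.141, 0.003, 2.782]
wrist_force: [1.0, -0.4, -0.4]
opening: 0.803
gripper_force: 0.0
```

Request:
{"op": "drive_tool", "data": {"increments": [0.02, 0.023, 0, 0, 0, 0, 0.2, 0.04, 0.046, 0, 0, 0, 0, 0.2, 0.06, 0.069, 0, 0, 0, 0, 0.2, 0.075, 0.085, 0, 0, 0, 0, 0.2, 0.082, 0.092, 0, 0, 0, 0, 0.2]}}

```text
time: 9.13
position: [399.4, -16.8, 399.4]
eef_rot: [3.141, -0.0, 2.784]
wrist_force: [-0.1, -0.1, 1.2]
opening: 0.801
gripper_force: 0.0
```

Request:
{"op": "drive_tool", "data": {"increments": [0, 0, 0, 0, 0, 0, 0.2]}}

```text
time: 9.22
position: [399.9, -17.4, 399.4]
eef_rot: [3.142, 0.0, 2.785]
wrist_force: [-0.0, 0.1, -0.3]
opening: 0.803
gripper_force: 0.0
```

```bash
python3 - <<'E'
from h import *
s,p,d=grab('wrist');W=cloud('wrist',s,d);x,y,z=W[...,0],W[...,1],W[...,2]
print(s['position'],s['eef_rot'])
for lo,hi in((72,84),(40,48),(30,39)):
    m=(abs(x-457)<70)&(abs(y+12)<70)&(z>lo)&(z<hi);P=W[m]
    r=cv2.minAreaRect(P[:,:2].astype(np.float32));print(lo,len(P),np.median(P,0).round(1),r, np.round(cv2.boxPoints(r),1).tolist())
v,u=np.where((abs(x-457)<70)&(abs(y+12)<70)&(z>20));print(u.min(),u.max(),v.min(),v.max())
v0,v1,u0,u1=v.min(),v.max(),u.min(),u.max();f=min(790/(u1-u0),340/(v1-v0))
c=cv2.resize(p[v0:v1,u0:u1],None,fx=f,fy=f,interpolation=cv2.INTER_CUBIC)
s2,p2,d2=grab('top');W2=cloud('top',s2,d2);np.savez('top2.npz',W=W2)
s3,p3,d3=grab('scene');c3=cv2.resize(p3[190:310,180:360],(360,240))
o=np.zeros((600,800,3),np.uint8);o[:c.shape[0],:c.shape[1]]=c;o[350:590,:360]=c3
o[350:590,370:790]=cv2.resize(p2[225:305,235:375],(420,240))
cv2.imwrite('pics/k.png',o[...,::-1]);np.savez('k.npz',p=p,W=W);print('crop',u0,v0,f)
x,y,z=W2[...,0],W2[...,1],W2[...,2]
for lo,hi in((78,90),(52,64)):
    m=(np.hypot(x-493,y+262)<35)&(z>lo)&(z<hi);P=W2[m];print(lo,len(P),np.median(P,0) if len(P) else 0,cv2.minEnclosingCircle(P[:,:2].astype(np.float32)) if len(P) else 0)
E
```

```text
[399.91705716 -17.42489988 399.43443356] [3.14152339e+00 6.85028596e-05 2.78528947e+00]
72 657 [455.9 -10.7  79. ] ((457.3320007324219, -10.936668395996094), (13.994242668151855, 41.56532669067383), 73.61011505126953) [[435.3999938964844, -11.800000190734863], [475.29998779296875, -23.5], [479.20001220703125, -10.100000381469727], [439.3999938964844, 1.600000023841858]]
40 755 [455.1 -14.5  44.1] ((456.2055358886719, -10.821792602539062), (66.12085723876953, 60.99756622314453), 74.98231506347656) [[418.20001220703125, -34.900001525878906], [477.1000061035156, -50.70000076293945], [494.20001220703125, 13.199999809265137], [435.29998779296875, 29.0]]
30 5321 [448.5  -8.6  35.1] ((461.66717529296875, -12.326683044433594), (93.098388671875, 101.93358612060547), 73.7158432006836) [[399.70001220703125, -42.70000076293945], [497.5, -71.30000305175781], [523.5999755859375, 18.100000381469727], [425.79998779296875, 46.599998474121094]]
141 559 185 419
crop 141 185 1.452991452991453
78 52 [ 492.0871857  -261.305711     83.28643009] ((491.7943420410156, -262.03924560546875), 11.383220672607422)
52 264 [ 489.47015757 -259.34504992   58.1858901 ] ((492.32220458984375, -261.8338623046875), 28.79046058654785)
```

View pics/k.png

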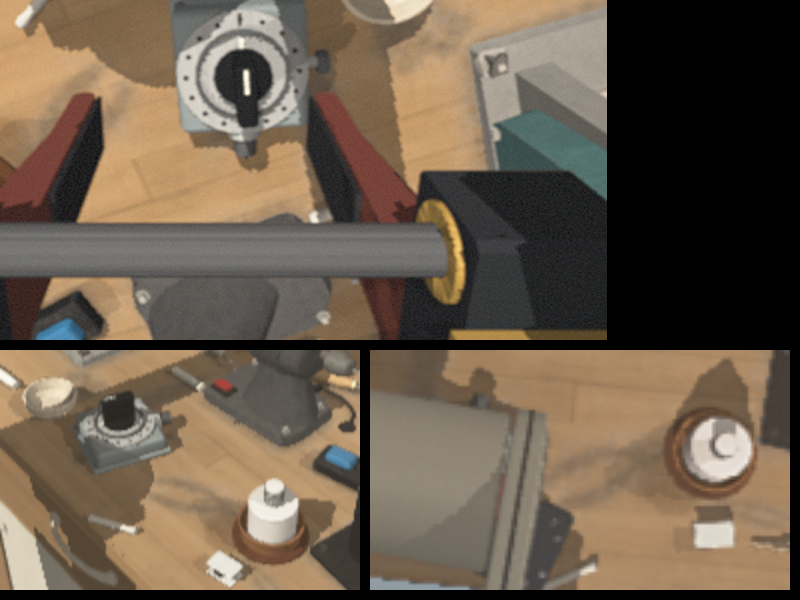

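The cap sits level in the holder: top at 58 mm, stub at 83 mm. The knob is bare and at home, with the white line at the tick. Its bar lies along -16.3° and is centred at (457.3,-11).

Request:
{"op": "drive_tool", "data": {"increments": [-0.02, 0.01, 0.01, 0, 0, -2, 0, -0.045, 0.022, 0.03, 0, 0, -4.1, 0, -0.0516, 0.026, 0.06, 0, 0, -4.1, 0, -0.0516, 0.026, 0.09, 0, 0, -4.1, 0, -0.0516, 0.026, 0.1, 0, 0, -4.1, 0]}}

```text
time: 9.78
position: [458.0, -13.4, 295.8]
eef_rot: [-3.14, -0.005, 2.853]
wrist_force: [-0.6, 0.1, -0.8]
opening: 0.999
gripper_force: 0.0
```

Request:
{"op": "drive_tool", "data": {"increments": [0, 0, 0, 0, 0, 0, 0, 0, 0, 0, 0, 0, 0, 0, 0, 0, 0, 0, 0, 0, 0]}}

```text
time: 10.03
position: [458.6, -12.8, 300.4]
eef_rot: [3.141, 0.002, 2.854]
wrist_force: [0.5, -0.5, 0.5]
opening: 0.996
gripper_force: 0.0
```

```bash
python3 - <<'E'
from h import *
s,p,d=grab('wrist');W=cloud('wrist',s,d);x,y,z=W[...,0],W[...,1],W[...,2]
print(s['position'],s['eef_rot'],s['ft_torque'],s['joint_pos'])
m=(abs(x-457)<30)&(abs(y+12)<30)&(z>72)&(z<84);P=W[m]
r=cv2.minAreaRect(P[:,:2].astype(np.float32));print(len(P),np.median(P,0).round(1),r)
print(R.from_euler('xyz',s['eef_rot']).inv().apply(np.array([*r[0],231])-s['position']).round(1))
cv2.imwrite('pics/w3.png',p[...,::-1])
E
```

```text
[458.63807704 -12.84502227 300.35321528] [3.14125000e+00 1.65797396e-03 2.85360751e+00] [ 0.06825683 -0.00732976 -0.01807129] [-5.39244313e-02  3.50345902e-01  2.06229973e+00 -7.70436443e-05
  7.27254783e-01 -1.33667839e+00]
1462 [455.5 -10.4  79. ] ((457.45379638671875, -10.795740127563477), (13.994406700134277, 41.24064636230469), 73.42861938476562)
[ 1.8  1.6 69.4]
```

View pics/w3.png

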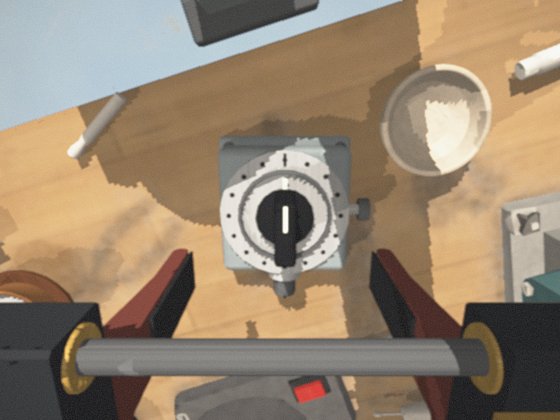

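The wrist view shows the bar at (285,230) lined up with the fingers and pointing at the tick (285,160). I'm fixing the 2 mm offset and descending.

Request:
{"op": "drive_tool", "data": {"increments": [0.0018, 0.0016, 0.01, 0, 0, 0, 0.3, 0.0018, 0.0016, 0.03, 0, 0, 0, 0.5, 0.0018, 0.0016, 0.05, 0, 0, 0, 0.5, 0.0018, 0.0016, 0.064, 0, 0, 0, 0.5, 0.0018, 0.0016, 0.0694, 0, 0, 0, 0.5]}}

```text
time: 10.5
position: [456.9, -10.4, 229.7]
eef_rot: [3.142, 0.0, 2.854]
wrist_force: [-0.8, -0.6, 0.4]
opening: 0.659
gripper_force: 0.0
```

Request:
{"op": "drive_tool", "data": {"increments": [0, 0, 0, 0, 0, 0, 0.7, 0, 0, 0, 0, 0, 0, 0.7, 0, 0, 0, 0, 0, 0, 0.7], "squeeze": 15}}

```text
time: 10.75
position: [457.4, -10.4, 231.0]
eef_rot: [3.141, 0.002, 2.854]
wrist_force: [-0.3, -0.7, 0.7]
opening: 0.429
gripper_force: 0.0
```

Request:
{"op": "drive_tool", "data": {"increments": [0, 0, 0, 0, 0, 0, 0.95, 0, 0, 0, 0, 0, 0, 0.95, 0, 0, 0, 0, 0, 0, 0.95, 0, 0, 0, 0, 0, 0, 0.95, 0, 0, 0, 0, 0, 0, 0.95], "squeeze": 15}}

```text
time: 11.17
position: [457.0, -10.3, 230.2]
eef_rot: [3.142, 0.001, 2.854]
wrist_force: [-0.8, -0.7, 6.2]
opening: 0.162
gripper_force: 15.0
```

Request:
{"op": "drive_tool", "data": {"increments": [0, 0, 0, 0, 0, 0, 0.95, 0, 0, 0, 0, 0, 0, 0.95], "squeeze": 55}}

```text
time: 11.33
position: [457.0, -10.3, 230.1]
eef_rot: [3.141, 0.001, 2.854]
wrist_force: [-0.8, 0.1, 6.9]
opening: 0.156
gripper_force: 55.0
```

```bash
cat > st.py <<'E'
from h import *
s=env.sense();print(round(s['time'],2),'psi',np.degrees(s['eef_rot'][2]).round(2),'pos',s['position'].round(1),'F',s['wrist_force'].round(1),'M',s['ft_torque'].round(3),'q6',round(s['joint_pos'][5],3),'eff6',round(s['joint_efforts'][5],3),s['opening'],s['gripper_force'])
E
python3 st.py
```

```text
11.33 psi 163.55 pos [457.  -10.3 230.1] F [-0.8  0.1  6.9] M [-0.009  0.11   0.027] q6 -1.332 eff6 0.034 0.1562261649555685 55.001996755599976
```

Request:
{"op": "drive_tool", "data": {"increments": [0, 0, -0.0005, 0, 0, 3, 0.95, 0, 0, -0.0005, 0, 0, 5.6, 0.95, 0, 0, -0.0005, 0, 0, 5.6, 0.95], "squeeze": 55}}

```text
time: 11.58
position: [457.0, -10.3, 230.2]
eef_rot: [3.141, 0.001, 2.756]
wrist_force: [1.3, 0.3, -1.1]
opening: 0.154
gripper_force: 55.0
```

```bash
python3 st.py
```

```text
11.58 psi 157.89 pos [457.  -10.3 230.2] F [ 1.3  0.3 -1.1] M [ 0.158 -0.258  0.321] q6 -1.233 eff6 0.929 0.15357330816438988 55.01296877861023
```

Request:
{"op": "drive_tool", "data": {"increments": [0, 0, 0, 0, 0, 3, 0.95, 0, 0, 0, 0, 0, 5.6, 0.95, 0, 0, 0, 0, 0, 5.6, 0.95]}}

```text
time: 11.83
position: [457.1, -10.2, 230.2]
eef_rot: [3.141, 0.0, 2.659]
wrist_force: [1.2, 2.5, -2.6]
opening: 0.158
gripper_force: 55.0
```

```bash
python3 st.py
```

```text
11.83 psi 152.33 pos [457.1 -10.2 230.2] F [ 1.2  2.5 -2.6] M [ 0.34  -0.298  0.207] q6 -1.137 eff6 0.814 0.15820344808385972 55.003997683525085
```

Request:
{"op": "drive_tool", "data": {"increments": [0, 0, 0, 0, 0, 3, 0.95, 0, 0, 0, 0, 0, 5.6, 0.95, 0, 0, 0, 0, 0, 5.6, 0.95]}}

```text
time: 12.08
position: [457.1, -10.2, 230.2]
eef_rot: [3.141, 0.0, 2.561]
wrist_force: [1.4, 3.7, -4.1]
opening: 0.154
gripper_force: 55.0
```

```bash
python3 st.py
```

```text
12.08 psi 146.76 pos [457.1 -10.2 230.2] F [ 1.4  3.7 -4.1] M [ 0.553 -0.374  0.01 ] q6 -1.04 eff6 0.701 0.15406408586056033 54.99955236911774
```

Request:
{"op": "drive_tool", "data": {"increments": [0, 0, 0, 0, 0, 3, 0.95, 0, 0, 0, 0, 0, 5.6, 0.95, 0, 0, 0, 0, 0, 5.6, 0.95]}}

```text
time: 12.33
position: [457.1, -10.1, 230.2]
eef_rot: [3.141, 0.0, 2.464]
wrist_force: [3.1, 4.5, -4.2]
opening: 0.16
gripper_force: 55.0
```

```bash
python3 st.py
```

```text
12.33 psi 141.21 pos [457.1 -10.1 230.2] F [ 3.1  4.5 -4.2] M [ 0.803 -0.535  0.227] q6 -0.943 eff6 0.794 0.16017779478189506 55.003289580345154
```

Torque about z ran 0.32, 0.21, 0.01, 0.23 N m over the first pitch. That's the expected ripple, so click 1 falls at a turn of about 22.3°. Continuing to the second.

Request:
{"op": "drive_tool", "data": {"increments": [0, 0, 0, 0, 0, 3, 0.95, 0, 0, 0, 0, 0, 5.6, 0.95, 0, 0, 0, 0, 0, 5.6, 0.95]}}

```text
time: 12.58
position: [457.2, -10.1, 230.2]
eef_rot: [3.141, 0.0, 2.367]
wrist_force: [2.8, 5.3, -4.5]
opening: 0.158
gripper_force: 55.0
```

```bash
python3 st.py
```

```text
12.58 psi 135.63 pos [457.2 -10.1 230.2] F [ 2.8  5.3 -4.5] M [ 0.951 -0.58   0.283] q6 -0.845 eff6 0.909 0.1575794947005661 55.01418471336365
```

Request:
{"op": "drive_tool", "data": {"increments": [0, 0, 0, 0, 0, 3, 0.95, 0, 0, 0, 0, 0, 5.6, 0.95, 0, 0, 0, 0, 0, 5.6, 0.95]}}

```text
time: 12.83
position: [457.2, -10.0, 230.3]
eef_rot: [3.14, 0.0, 2.269]
wrist_force: [2.9, 5.9, -4.0]
opening: 0.157
gripper_force: 55.0
```

```bash
python3 st.py
```

```text
12.83 psi 130.02 pos [457.2 -10.  230.3] F [ 2.9  5.9 -4. ] M [ 0.961 -0.648  0.177] q6 -0.747 eff6 0.799 0.15681928566433484 55.005263686180115
```

Request:
{"op": "drive_tool", "data": {"increments": [0, 0, 0, 0, 0, 3, 0.95, 0, 0, 0, 0, 0, 5.6, 0.95, 0, 0, 0, 0, 0, 5.6, 0.95]}}

```text
time: 13.08
position: [457.3, -10.0, 230.2]
eef_rot: [3.14, 0.0, 2.171]
wrist_force: [3.6, 6.6, -5.2]
opening: 0.156
gripper_force: 55.0
```

```bash
python3 st.py
```

```text
13.08 psi 124.39 pos [457.3 -10.  230.2] F [ 3.6  6.6 -5.2] M [ 1.064 -0.616  0.042] q6 -0.649 eff6 0.675 0.1558946376821361 54.99931812286377
```

Request:
{"op": "drive_tool", "data": {"increments": [0, 0, 0, 0, 0, 3, 0.95, 0, 0, 0, 0, 0, 5.6, 0.95, 0, 0, 0, 0, 0, 5.6, 0.95]}}

```text
time: 13.33
position: [457.4, -9.9, 230.2]
eef_rot: [3.14, 0.0, 2.074]
wrist_force: [4.4, 6.4, -5.5]
opening: 0.159
gripper_force: 55.0
```

```bash
python3 st.py
```

```text
13.33 psi 118.81 pos [457.4  -9.9 230.2] F [ 4.4  6.4 -5.5] M [ 1.125 -0.623  0.173] q6 -0.552 eff6 0.794 0.1593785580327289 55.003838539123535
```

Second click at 44.7°, with the same pattern. Now the third: four steps of 5.7°.

Request:
{"op": "drive_tool", "data": {"increments": [0, 0, 0, 0, 0, 3, 0.95, 0, 0, 0, 0, 0, 5.7, 0.95, 0, 0, 0, 0, 0, 5.7, 0.95]}}

```text
time: 13.58
position: [457.4, -9.9, 230.3]
eef_rot: [3.14, 0.0, 1.974]
wrist_force: [4.2, 7.3, -5.8]
opening: 0.154
gripper_force: 55.0
```

```bash
python3 st.py
```

```text
13.58 psi 113.13 pos [457.4  -9.9 230.3] F [ 4.2  7.3 -5.8] M [ 1.24  -0.691  0.293] q6 -0.452 eff6 0.947 0.15356886432132183 55.01594960689545
```

Request:
{"op": "drive_tool", "data": {"increments": [0, 0, 0, 0, 0, 3, 0.95, 0, 0, 0, 0, 0, 5.7, 0.95, 0, 0, 0, 0, 0, 5.7, 0.95]}}

```text
time: 13.83
position: [457.5, -9.9, 230.3]
eef_rot: [3.14, -0.0, 1.875]
wrist_force: [4.7, 7.3, -6.1]
opening: 0.151
gripper_force: 55.0
```

```bash
python3 st.py
```

```text
13.83 psi 107.41 pos [457.5  -9.9 230.3] F [ 4.7  7.3 -6.1] M [ 1.299 -0.748  0.253] q6 -0.353 eff6 0.833 0.15149150211049908 55.00579297542572
```

Request:
{"op": "drive_tool", "data": {"increments": [0, 0, 0, 0, 0, 3, 0.95, 0, 0, 0, 0, 0, 5.7, 0.95, 0, 0, 0, 0, 0, 5.7, 0.95]}}

```text
time: 14.08
position: [457.6, -9.9, 230.3]
eef_rot: [3.139, -0.0, 1.775]
wrist_force: [4.4, 8.2, -7.1]
opening: 0.153
gripper_force: 55.0
```

```bash
python3 st.py
```

```text
14.08 psi 101.69 pos [457.6  -9.9 230.3] F [ 4.4  8.2 -7.1] M [ 1.269 -0.822  0.124] q6 -0.253 eff6 0.712 0.15320988594464058 54.99933421611786
```

Request:
{"op": "drive_tool", "data": {"increments": [0, 0, 0, 0, 0, 3, 0.95, 0, 0, 0, 0, 0, 5.6, 0.95, 0, 0, 0, 0, 0, 5.6, 0.95, 0, 0, 0, 0, 0, 5.6, 0.95]}}

```text
time: 14.42
position: [457.6, -9.9, 230.3]
eef_rot: [3.139, -0.0, 1.68]
wrist_force: [5.2, 7.5, -6.6]
opening: 0.157
gripper_force: 55.0
```

```bash
python3 st.py; python3 - <<'E'
from h import *
s,p,d=grab('wrist');W=cloud('wrist',s,d);x,y,z=W[...,0],W[...,1],W[...,2]
v,u=np.where((abs(x-457)<75)&(abs(y+12)<75)&(z>20)&(z<85));v0,v1,u0,u1=v.min(),v.max(),u.min(),u.max();f=min(790/(u1-u0),590/(v1-v0))
cv2.imwrite('pics/f.png',cv2.resize(p[v0:v1,u0:u1],None,fx=f,fy=f,interpolation=cv2.INTER_CUBIC)[...,::-1]);print(u0,v0,f)
m=(abs(x-457)<30)&(abs(y+12)<30)&(z>72)&(z<84);P=W[m]
if len(P):print(len(P),cv2.minAreaRect(P[:,:2].astype(np.float32)))
s,p,d=grab('top');W=cloud('top',s,d);P=W[(np.hypot(W[...,0]-493,W[...,1]+262)<35)&(W[...,2]>52)];print(np.percentile(P[:,2],[5,50,98]) if len(P) else 0)
E
```

```text
14.42 psi 96.24 pos [457.6  -9.9 230.3] F [ 5.2  7.5 -6.6] M [ 1.276 -0.88   0.236] q6 -0.158 eff6 0.296 0.1567341787250631 55.00408172607422
178 140 2.99492385786802
3500 ((460.8595886230469, -7.945629119873047), (32.213584899902344, 40.766319274902344), 24.799301147460938)
[55.19311315 59.03353539 86.51595259]
```

View pics/f.png

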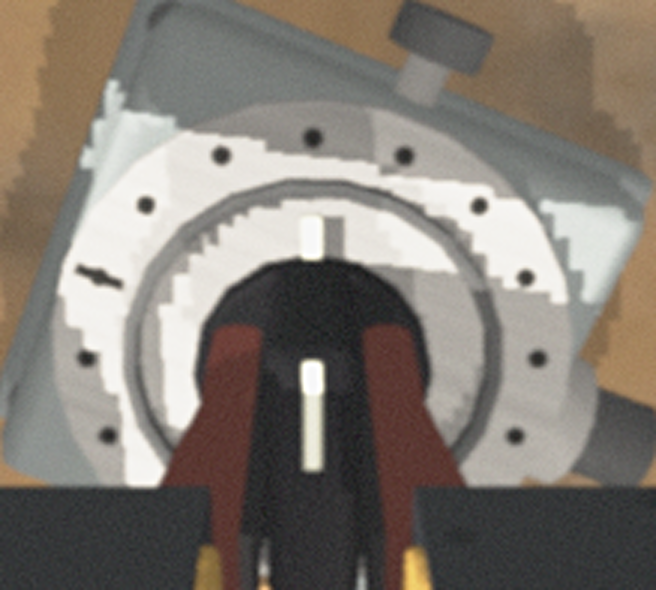

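The white line, from (312,470) up to (312,240), points at the dimple at (313,138). Counting from the home tick (99,276), through (146,205) and (221,155), that is the third. The turn measures 67.3° and the torque is back to the spring value. The cap still stands in the holder.

Request:
{"op": "drive_tool", "data": {"increments": [0, 0, 0, 0, 0, 0.2, 0.95, 0, 0, 0, 0, 0, 0.2, 0.95, 0, 0, 0, 0, 0, 0.2, 0.95]}}

```text
time: 14.77
position: [457.6, -9.8, 230.2]
eef_rot: [3.139, -0.0, 1.676]
wrist_force: [5.2, 8.2, -6.6]
opening: 0.156
gripper_force: 55.0
```

```bash
python3 st.py; python3 -c "
from bench import job_done
print(job_done())"
```

```text
14.77 psi 96.05 pos [457.6  -9.8 230.2] F [ 5.2  8.2 -6.6] M [ 1.294 -0.844  0.22 ] q6 -0.155 eff6 0.21 0.15637565083856025 55.004321336746216
the job is handed in; nothing more can be done
None
```

The job is handed in: the dust cap stands mouth down in the wooden holder, and the gripper is still holding the knob at the third stop (67.5° clockwise), 14.8 s in.

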